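# Bed the bench block and slide the case shut

## Task

Put the small steel bench block away in its wooden slide-cover case: one end of it is caught up on the case's end ledge, so nudge it off the ledge and press it down until it lies flat on the compartment floor. Then slide the flat cover fully home over it; there is nothing on the cover to grip or hook, so press a fingertip lightly on its ribbed patch and drag it, without bearing down hard on it. Leave the tweezers and the lead strip beside the case where they lie.

Things in the scene. Friction and masses are not known exactly. Their poses are not given: they have to be found in the camera images.
- case: Low wooden case fixed to the bench, 200 x 64 x 36 mm. Origin at bench level on its midline, at the compartment's near end; x = closing direction of the cover (roughly to the robot's left), y across, z up. Closed deck (36 mm high, cover below it) from x = -112 to -32 mm; side rails (|y| 22 to 32 mm, 36 mm high) from x = -32 to 88 mm, 44 mm free between them.
- compartment (a point): Centre of the compartment's floor, 8 mm above the bench, at case x = 34 mm; axes as the case's. The compartment is 68 mm long (case x 0 to 68 mm), 44 mm wide, open at the top.
- ledge (a point): Middle of the end ledge's top, 20 mm above the bench, at case x = 74 mm. The ledge spans case x 68 to 80 mm; behind it the end rail, 24 mm high, spans 80 to 88 mm.
- bench_block: Loose flat steel block, 36 x 58 x 10 mm, 0.11 to 0.22 kg; origin in the centre of its underside, y along its 58 mm side (about the case's x), z out of its top. At first its end at the end rail lies about 6 mm on the ledge (upper edge 31 mm above the bench), the other on the floor, tilt about 0.23 rad. Pushed 10 to 16 mm away from the end rail it drops flat, origin then 8 mm high.
- cover (a joint): Travel of the flat wooden cover in m: 0 fully open, 0.078 fully home against its stop; starts at 0 to 0.010. It runs stiffly (about 3.5 N plus some drag with speed, whatever the pressure on it), stays where it is left and does not give downwards. It cannot pass while the block stands up.
- thumb_patch (a point): Point on the cover's underside, 20 mm above the bench, straight below the middle of the ribbed patch (24 x 22 mm) on its flat top; at case x = -16 mm + travel. The cover is 6 to 12 mm thick, differently each time: its top must be felt for. Its front edge is 16 mm ahead, the deck 16 mm or more behind. Only friction moves it: a steady press of 10 to 15 N is enough, over 30 N is too hard.
- tweezers: slim steel tweezers lying along the case's robot side, 13 x 122 x 8 mm; origin under their middle; a bystander
- lead_strip: dull grey lead strip lying along the case's far side, 24 x 85 x 11 mm; origin under its middle; a bystander
Mind the look-alikes: they are no part of the job. What is shaped like the bench_block but turquoise is not meant.

How it is judged:
By the outcome, as a careful person would: the job done as asked, in the order asked, and still so for the second after the job is handed in, with the robot touching nothing.
It also fails if it takes over 45 s, if anything falls off the work surface, if the arm or the gripper's body presses on something with over 40 N, if the wrist force passes 120 N, or if a joint passes its speed limit or range.

## Robot

A 6-joint arm with a two-finger parallel gripper is mounted at the origin on a cart in front of the work surface, level with it; the furniture and walls round the work are solid. World frame = base frame: x ahead of the robot, y to its left, z up, the work surface at z = 0. Lengths are in mm, angles in rad, forces in N, time in s.
With the tool pointing down it reaches from about 350 to 975 mm from the base axis. Payload 7.1 kg.
Tool frame: the origin (TCP) lies at the very end of the fingers, on their centre line; the grasp point (between the pads) lies 19 mm behind it; z points along the fingers, y is the direction in which the jaws open and shut (so a half turn about z gives the same grasp; the last joint's range is limited). The gripper opens to 88 mm and grips with 3 to 60 N. Pads are 20 mm wide; open, the fingers measure 115 mm over their backs; the gripper's body (75 mm by 178 mm) begins 61 mm behind the grasp point.
Start: joints at [1.183, 0.423, 1.63, -0, 1.089, -0.019], TCP at [225.278, 582.97, 222.675] pointing down, gripper open.
Joint ranges: [-3, 3], [-0.9, 2.11], [0.09, 2.58], [-1.31, 4.45], [0.11, 2.69], [-2.54, 2.54]. Speed limits (rad/s): [2.39, 2.39, 3.01, 3.14, 3.14, 3.14].

## Interface

Orientations are given as a rotation vector (axis times angle).
In Python, from workcell import * gives the robot as it stands.
- The arm moves only by the tool play_rows, never from a script. Its argument "plan" is text: rows parted by semicolons, each of 7 numbers parted by spaces: the finger opening in cm, from 0 to 8.78, then the shift along the tool's x, y, z in cm, then the turn, a rotation vector about the tool's x, y, z in degrees. A call has 1 to 20 rows; each row shifts and turns the commanded pose from where the row before left it, along the tool's axes as they then stand; what a row does not reach is not made up. A row lasts 1/8 s, in which the tool goes at most 62.5 mm and 10.7 degrees, less where a joint would pass 70% of its speed; a pose out of reach is approached as far as the arm can. A call is refused whole if a number of a shift passes 6.25 or a number of a turn 10.7, either way. A call with a gripper value outside its range is refused whole. The fingers move at their own pace and stop on an object; the grip force is fixed at half the most. Time passes only in rows, so rows that do not move let the fingers close. It gives the time, the measured TCP pose, the force and the opening at its end, in the units of the state.
- get_obs(): the state, without advancing time (a new reading comes with each control period).
- get_image(name): name is "side" or "top" or "wrist"; returns a dict with "pixels" (384x512x3 uint8, red, green, blue), "range_z" (384x512 float32, mm along the optical axis (not along the pixel's ray), 0 where there is no reading), "fx", "fy", "cx", "cy" (pixels), "eye" and "attitude" of the camera in the world. Camera axes: x right, y down, z forward; pixel columns grow to the right and rows downward; lengths in mm; the calibration is good to about 2 mm. A picture is of the moment at which its call begins.
- close_job(): hands the job in, once; it reports no verdict.
The state is a dict: "t": time; "qpos": joint angles; "qvel": joint speeds; "joint_torque": joint torques, N m; "ee_pos": TCP position; "orientation": TCP orientation; "ft_force": force on the tool from outside, world axes, zero at the start; "moment": the same for the moment, N m; "width": finger opening in mm.
Only numpy, scipy, OpenCV 4.12 (cv2) and the standard library are available. Lean on these libraries where they do the work, as an engineer would, in place of code of your own. Each camera call takes 0.05 s, during which the arm holds its last target. There are 200 camera calls.

## Working session

There is one attempt and no reset: what is moved stays moved. The work goes in short steps, Python scripts to look and compute and a tool call to move; the robot and the scene stay as the last step left them, time stands still between calls to the robot, and variables do not carry over. Pictures are saved under pics/ and viewed, about 8 in all and at most 12, crops included, and the job is handed in when it is done.

Besides the shell and the picture viewer there is one more tool, called after "Emit:" as name(argument=value, ...) on one line, values as JSON. play_rows: Moves the arm, as the interface text tells. Its arguments: {"type":"object","properties":{"plan":{"type":"string"}},"required":["plan"]}

```bash
mkdir -p pics; cat > h.py <<'E'
from workcell import *
import numpy as np, cv2
from scipy.spatial.transform import Rotation as R
def pts(im):
    z=im["range_z"]; v,u=np.mgrid[:z.shape[0],:z.shape[1]]
    p=np.stack([(u-im["cx"])/im["fx"]*z,(v-im["cy"])/im["fy"]*z,z],-1)
    A=np.array(im["attitude"],float)
    A=A if A.shape==(3,3) else R.from_rotvec(A).as_matrix() if A.size==3 else None
    return p@A.T+np.array(im["eye"])
def save(n,px): cv2.imwrite("pics/"+n,np.ascontiguousarray(px[...,::-1]))
E
python3 - <<'E'
from h import *
o=get_obs(); print(o["ee_pos"],o["orientation"],o["ft_force"],o["width"])
for n in ("top","side"):
    im=get_image(n); print(n,im["eye"],im["attitude"],im["fx"]); save(n+"0.png",im["pixels"])
    np.savez(n+"0.npz",P=pts(im),px=im["pixels"])
a=[cv2.imread(f"pics/{n}0.png") for n in("top","side")]
cv2.imwrite("pics/both.png",cv2.resize(np.vstack(a),None,fx=.78,fy=.78))
E
```

```text
[225.09320946 582.4913804  221.91398158] [-5.75977834e-01 -3.08801964e+00  2.28671988e-03] [-0.59645081 -0.45769326 -0.48180787] 87.71028604874614
top [401.67350273 378.71268202 892.38661297] [-2.17250112  2.17679725 -0.10122633] 365.24221561700676
side [ 458.90835464 -385.7185764   400.31553351] [-1.98622348  0.03735748 -0.01047095] 480.11724771053616
```

View pics/top0.png

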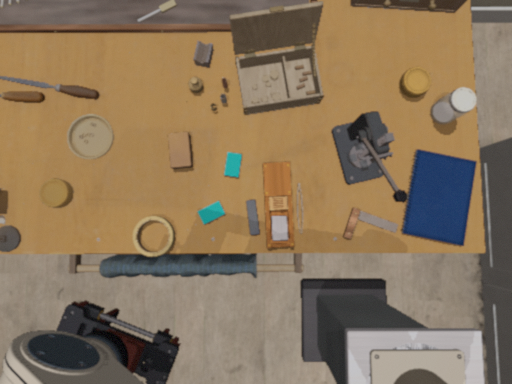

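```bash
python3 - <<'E'
from h import *
d=np.load("top0.npz"); P=d["P"]; px=d["px"]
for u,v in [(278,165),(278,190),(278,205),(280,228),(278,245),(265,200),(291,200),(252,217),(300,205),(75,345)]: print((u,v),P[v,u].round(1))
save("crop1.png",cv2.resize(px[150:260,220:330],None,fx=5,fy=5,interpolation=cv2.INTER_CUBIC))
z=P[150:260,220:330,2]; 
m=(z>10)
s=np.clip(z*6,0,255).astype(np.uint8)
cv2.imwrite("pics/z.png",cv2.resize(cv2.applyColorMap(s,cv2.COLORMAP_JET),None,fx=5,fy=5,interpolation=0))
E
```

```text
(278, 165) [541.8 322.8  36. ]
(278, 190) [482.3 323.3  36.4]
(278, 205) [447.3 323.1  29.7]
(280, 228) [393.2 318.5  24.6]
(278, 245) [353.2 323.4  22.1]
(265, 200) [458.9 353.9  34.2]
(291, 200) [458.7 292.9  36. ]
(252, 217) [419.4 384.7  14.4]
(300, 205) [448.8 267.2  -1.4]
(75, 345) [282.7 557.3 516.7]
```

View pics/crop1.png

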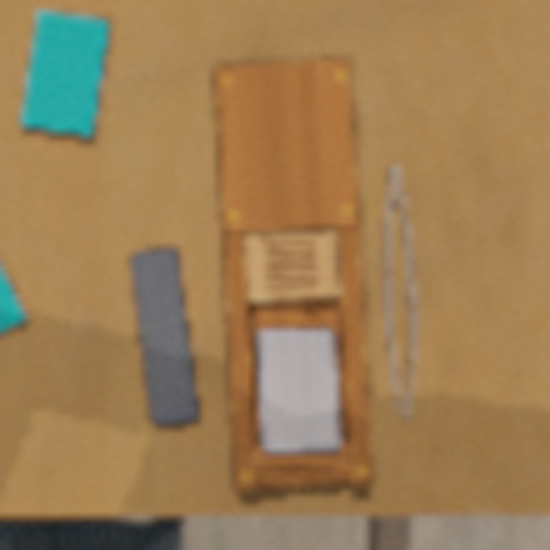

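View pics/side0.png

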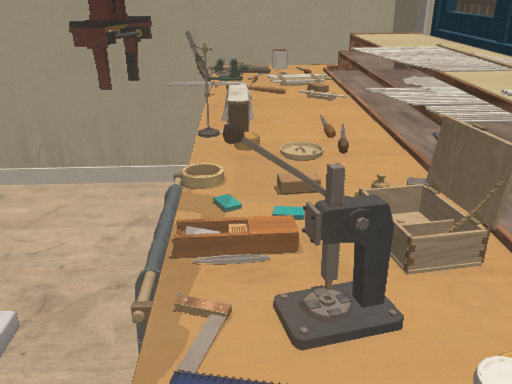

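```bash
cat > fit.py <<'E'
from h import *
def fit(P):
    X=P.reshape(-1,3)
    b=(X[:,0]>330)&(X[:,0]<590)&(X[:,1]>225)&(X[:,1]<420)
    X=X[b]; zb=np.median(X[(abs(X[:,2])<6),2])
    m=(X[:,2]-zb>31)&(X[:,2]-zb<45)
    c=X[m]; c=c[(abs(c[:,1]-np.median(c[:,1]))<45)]
    return zb,c,X
if __name__=="__main__":
  for n in("top0","side0"):
    P=np.load(n+".npz")["P"]; zb,c,X=fit(P)
    r=cv2.minAreaRect(c[:,:2].astype(np.float32)); bx=cv2.boxPoints(r)
    print(n,zb,len(c),np.median(c[:,2]),r,bx.round(1).tolist())
E
python3 fit.py; python3 - <<'E'
from h import *
P=np.load("top0.npz")["P"]; z=P[...,2]
for v in range(158,252,2): print(v, P[v,278,0].round(0), z[v,[262,264,266,268,272,276,280,284,288,290,292,294,296]].round(0))
E
```

```text
top0 -0.2651743175085812 1386 35.727328022411314 ((449.9687194824219, 323.6139221191406), (199.76380920410156, 64.12345886230469), 2.61326265335083) [[348.70001220703125, 351.1000061035156], [351.70001220703125, 287.0], [551.2000122070312, 296.1000061035156], [548.2999877929688, 360.20001220703125]]
side0 -0.021181561080254596 1665 35.57579139927941 ((451.4698181152344, 321.9697265625), (200.2529754638672, 68.74067687988281), 2.4303054809570312) [[350.0, 352.1000061035156], [352.8999938964844, 283.3999938964844], [553.0, 291.8999938964844], [550.0, 360.6000061035156]]
158 565.0 [-1. -1. -1. -3. -0. -1.  1.  1. -2. -2. -4. -1.  1.]
160 560.0 [ -1.  -0.   2.  -1.   0.   2.  -2.  -1.   0. 892.  -0.  -0.  -1.]
162 549.0 [-3. -1.  1. -1. 35. 34. 40. 38. 36. -3.  0.  3. -0.]
164 544.0 [-1. 36. 36. 39. 35. 33. 35. 36. 34. -0. -2. -4. -2.]
166 539.0 [ 1. 37. 35. 36. 38. 36. 36. 34. 34.  1. -2. -1. -0.]
168 535.0 [ 2. 37. 36. 36. 36. 36. 36. 35. 37.  2. -1. -0. -2.]
170 530.0 [ 0. 35. 37. 36. 35. 33. 33. 37. 33. -1. -4. -1. -2.]
172 525.0 [-0. 37. 36. 39. 35. 35. 33. 36. 34. -3. -2. -2.  0.]

[... 1795 characters left out ...]
 388.0 [ 1. -3. 37. 34. 26. 25. 27. 27. 17. 38. 36. -1. -2.]
232 384.0 [ 1. -3. 36. 34. 25. 27. 27. 27. 16. 34. 36. -0.  0.]
234 379.0 [ 1. -1. 35. 35. 27. 29. 28. 29. 13. 37. 35. -1.  0.]
236 375.0 [-2. -1. 36. 36. 26. 28. 30. 28.  7. 37. 38. -0.  1.]
238 370.0 [-1.  1. 35. 35. 29. 31. 31. 30. 21. 36. 39.  1. -3.]
240 365.0 [-1. -2. 29. 36. 24. 22. 23. 20. 20. 37. 37. -2.  3.]
242 360.0 [ 1.  0. 21. 36. 20. 19. 23. 22. 19. 35. 36.  1. -3.]
244 356.0 [-1.  1. 12. 37. 23. 25. 21. 27. 23. 35. 34.  1. -2.]
246 351.0 [-2. -0.  5. 36. 24. 24. 24. 22. -1. 36. 37.  1. -0.]
248 345.0 [ 0.  0. -1. -1. -1. -0.  2.  1.  0. -1. -1. -2. -2.]
250 340.0 [-3.  0. -2. -0. -3.  3. -1. -2.  1.  0.  1.  1.  3.]
```

```bash
cat >> h.py <<'E'
th=np.deg2rad(2.6); ex=-np.array([np.cos(th),np.sin(th),0]); ey=np.array([np.sin(th),-np.cos(th),0]); O=np.array([438.4,322.7,0])
def tocase(p): d=np.asarray(p)-O; return np.stack([d@ex,d@ey,d[...,2]],-1)
def toworld(c): return O+c[0]*ex+c[1]*ey+np.array([0,0,c[2]])
def plan(c=None):
    "tool-frame shift (cm) to case-frame point and turn to align tool x with -ex or ex"
    o=get_obs(); Rm=R.from_rotvec(o["orientation"]).as_matrix()
    print("t",o["t"],"case",tocase(o["ee_pos"]).round(2),"F case",np.round([o["ft_force"]@ex,o["ft_force"]@ey,o["ft_force"][2]],1),"w",round(o["width"],1))
    x=ex if Rm[:,0]@ex>0 else -ex
    T=np.stack([x,np.cross([0,0,-1],x),[0,0,-1]],1)
    print("turn",np.degrees(R.from_matrix(Rm.T@T).as_rotvec()).round(2),"toolx·ex",Rm[:,0]@ex)
    if c is not None: print("shift cm tool",(Rm.T@(toworld(c)-o["ee_pos"])/10).round(2),"after turn",(T.T@(toworld(c)-o["ee_pos"])/10).round(2))
E
python3 - <<'E'
from h import *
d=np.load("top0.npz");P=d["P"];px=d["px"].astype(int)
c=tocase(P); m=(px.max(2)-px.min(2)<30)&(px.min(2)>110)&(abs(c[...,1])<25)&(c[...,0]>0)&(c[...,0]<85)
b=c[m]; print(len(b),cv2.minAreaRect(b[:,:2].astype(np.float32)),np.percentile(b,[1,50,99],axis=0).round(1))
for lo in range(10,75,10):
  q=b[(b[:,0]>lo)&(b[:,0]<lo+10)]; print(lo,q[:,1].min().round(1),q[:,1].max().round(1),q[:,2].mean().round(1))
m=(c[...,0]>-30)&(c[...,0]<-3)&(abs(c[...,1])<15); print("cover",np.median(c[m][:,2]),c[m][:,2].mean())
plan([97,0,80])
E
```

```text
373 ((45.236183166503906, 1.7861804962158203), (37.26152801513672, 57.02580642700195), 86.4886245727539) [[ 16.5 -17.4   8. ]
 [ 45.2   0.3  24.2]
 [ 72.8  19.6  31.7]]
10 -15.1 19.1 17.9
20 -15.8 18.1 19.9
30 -16.5 17.4 21.8
40 -17.1 20.5 23.7
50 -17.6 20.0 26.0
60 -18.1 19.2 29.2
70 -15.9 16.9 28.4
cover 27.82436231533137 27.831733838070633
t 0.1 case [ 201.31 -269.23  221.99] F case [-0.4  0.1 -0.1] w 87.9
turn [-8.000e-02 -2.000e-02 -2.373e+01] toolx·ex 0.9154373965300142
shift cm tool [-20.39 -20.43  14.23] after turn [-10.43 -26.92  14.2 ]
```

Emit:
play_rows(plan="0 0 0 0 0 0 -7.91; 0 0 0 0 0 0 -7.91; 0 0 0 0 0 0 -7.91; 0 -2.1 -5.4 1 0 0 0; 0 -2.1 -5.4 2 0 0 0; 0 -2.1 -5.4 3 0 0 0; 0 -2.1 -5.4 4 0 0 0; 0 -2.03 -5.32 4.2 0 0 0; 0 0 0 0 0 0 0; 0 0 0 0 0 0 0")

```text
t: 1.35
ee_pos: [335.8, 333.5, 91.5]
orientation: [-0.07, 3.141, 0.001]
ft_force: [0.4, 0.4, 0.4]
width: 0.3
```

```bash
python3 - <<'E'
from h import *
plan([95,1,27])
im=get_image("side"); save("s1.png",cv2.resize(im["pixels"][150:290,130:330],None,fx=4,fy=4))
E
```

```text
t 1.35 case [101.96 -15.43  91.51] F case [-0.4 -0.3  0.4] w 0.3
turn [ 0.02  0.01 -0.05] toolx·ex 0.9999995620463259
shift cm tool [-0.7  -1.65  6.45] after turn [-0.7  -1.64  6.45]
```

View pics/s1.png

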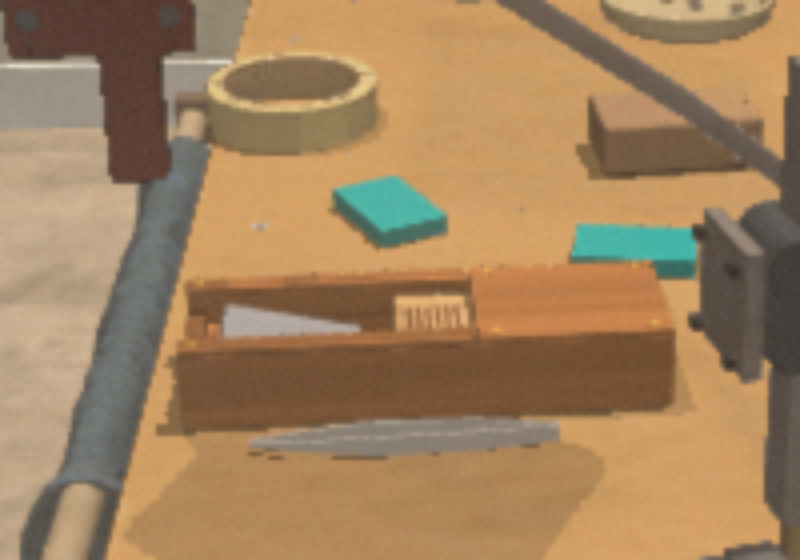

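Emit:
play_rows(plan="0 -0.7 -1.64 1 0 0 0; 0 0 0 2 0 0 0; 0 0 0 2 0 0 0; 0 0 0 1 0 0 0; 0 0 0 0.45 0 0 0; 0 0 0 0 0 0 0; 0 0 0 0 0 0 0")

```text
t: 2.28
ee_pos: [343.5, 317.3, 27.3]
orientation: [-0.072, 3.14, 0.001]
ft_force: [-0.1, -0.4, 0.3]
width: 0.5
```

```bash
python3 - <<'E'
from h import *
plan([84,1,26.5])
E
```

```text
t 2.275 case [95.1   1.12 27.3 ] F case [0.1 0.4 0.3] w 0.5
turn [0.03 0.04 0.01] toolx·ex 0.9999997138061306
shift cm tool [-1.11  0.01  0.08] after turn [-1.11  0.01  0.08]
```

Emit:
play_rows(plan="0 -0.6 0 0.08 0 0 0; 0 -0.5 0 0 0 0 0; 0 -0.2 0 0 0 0 0; 0 -0.2 0 0 0 0 0; 0 0 0 0 0 0 0")

```text
t: 2.9
ee_pos: [358.3, 317.7, 26.0]
orientation: [-0.071, 3.141, 0.0]
ft_force: [-0.7, 0.2, 1.3]
width: 0.1
```

Emit:
play_rows(plan="0 -0.2 0 0 0 0 0; 0 -0.2 0 0 0 0 0; 0 0 0 0 0 0 0")

```text
t: 3.28
ee_pos: [362.4, 318.0, 26.1]
orientation: [-0.071, 3.14, 0.0]
ft_force: [0.6, -0.4, -0.4]
width: 0.5
```

Emit:
play_rows(plan="0 -0.2 0 0 0 0 0; 0 -0.2 0 0 0 0 0; 0 0 0 0 0 0 0")

```text
t: 3.65
ee_pos: [366.3, 318.1, 26.0]
orientation: [-0.071, 3.141, 0.0]
ft_force: [0.0, -0.7, -0.5]
width: 0.4
```

```bash
python3 - <<'E'
from h import *
plan()
im=get_image("side"); save("s2.png",cv2.resize(im["pixels"][150:290,130:330],None,fx=4,fy=4))
E
```

```text
t 3.65 case [72.2   1.34 26.05] F case [-0.   0.7 -0.5] w 0.4
turn [ 0.01  0.01 -0.01] toolx·ex 0.9999999769942471
```

View pics/s2.png

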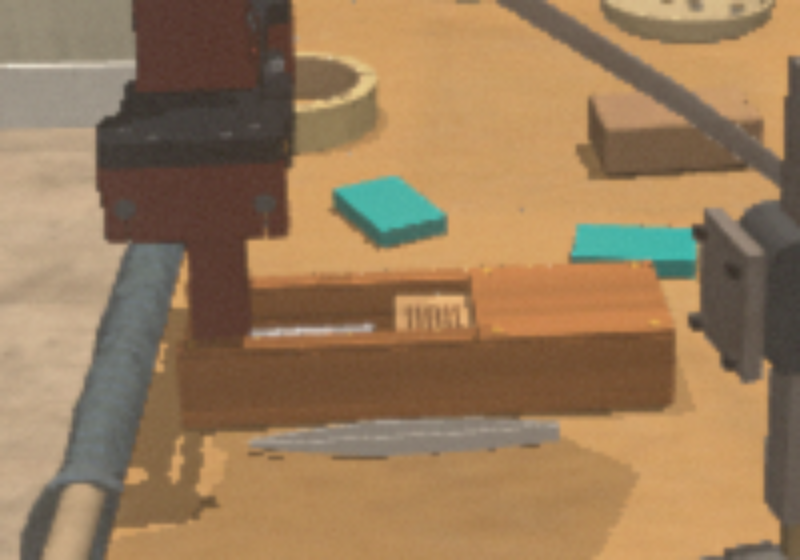

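```bash
cat > blk.py <<'E'
from h import *
import sys
for n in sys.argv[1:]:
    im=get_image(n); c=tocase(pts(im)); px=im["pixels"].astype(int)
    m=(px.max(2)-px.min(2)<35)&(px.min(2)>80)&(abs(c[...,1])<22)&(c[...,0]>0)&(c[...,0]<85)&(c[...,2]<36)&(c[...,2]>5)
    b=c[m]; print(n,len(b))
    for lo in range(0,80,8):
        q=b[(b[:,0]>=lo)&(b[:,0]<lo+8)]
        if len(q)>3: print(lo,len(q),"y",q[:,1].min().round(1),q[:,1].max().round(1),"z",np.median(q[:,2]).round(1))
    if len(b)>20: print(np.percentile(b,[1,99],axis=0).round(1).tolist(), "slope", np.polyfit(b[:,0],b[:,2],1).round(3))
E
python3 blk.py side wrist
```

```text
side 39
8 8 y -17.1 -10.7 z 18.1
16 5 y -21.7 -13.0 z 17.4
24 5 y -15.2 -13.1 z 17.4
32 4 y -16.5 -11.9 z 18.2
40 6 y -16.7 -13.6 z 18.0
48 8 y -19.8 -9.3 z 18.2
[[10.0, -21.0, 15.5], [59.0, 2.0, 25.7]] slope [ 0.032 16.914]
wrist 335
32 20 y 2.4 3.0 z 17.8
48 19 y -15.4 20.2 z 17.5
56 148 y -15.4 20.1 z 17.9
64 146 y -15.1 19.7 z 17.9
[[32.7, -15.4, 16.6], [68.3, 20.0, 19.1]] slope [7.0000e-03 1.7466e+01]
```

Emit:
play_rows(plan="0 0 0 -0.5 0 0 0; 0 -1 0 0 0 0 0; 0 -1 0 0 0 0 0; 0 0 0 0.9 0 0 0; 0 0 0 0.2 0 0 0; 0 0 0 0 0 0 0")

```text
t: 4.55
ee_pos: [385.5, 318.6, 19.5]
orientation: [0.071, -3.14, 0.001]
ft_force: [0.9, -0.6, 0.5]
width: 0.4
```

Emit:
play_rows(plan="0 0 0 0.1 0 0 0; 0 0 0 0.1 0 0 0; 0 0 0 0 0 0 0")

```text
t: 4.92
ee_pos: [386.0, 319.0, 18.4]
orientation: [-0.072, 3.141, 0.0]
ft_force: [-1.4, -0.7, 4.6]
width: 0.7
```

Emit:
play_rows(plan="0 0 0 0.05 0 0 0; 0 0 0 0.05 0 0 0; 0 0 0 0 0 0 0")

```text
t: 5.3
ee_pos: [386.1, 319.0, 18.3]
orientation: [-0.071, 3.141, 0.0]
ft_force: [-3.6, -2.9, 17.9]
width: 0.5
```

Emit:
play_rows(plan="0 0 0 -0.5 0 0 0; 0 0 0 -2 0 0 0; 0 2.4 0 -1 0 0 0; 0 0 0 0 0 0 0")

```text
t: 5.8
ee_pos: [361.3, 317.7, 52.5]
orientation: [0.073, -3.141, 0.0]
ft_force: [0.0, 0.7, 0.2]
width: 0.4
```

```bash
python3 blk.py side wrist; python3 - <<'E'
from h import *
plan([-15.5,0,40])
E
```

```text
side 42
8 7 y -16.9 -12.1 z 17.8
16 6 y -19.8 -9.6 z 17.8
24 5 y -14.2 -10.0 z 18.4
32 4 y -17.1 -13.7 z 17.9
40 6 y -15.5 -11.3 z 18.0
48 8 y -16.1 -11.0 z 17.9
56 5 y -16.0 -13.0 z 17.3
[[10.0, -18.7, 16.2], [65.0, -9.8, 19.7]] slope [-8.0000e-03  1.8133e+01]
wrist 368
16 18 y 2.1 2.8 z 17.9
24 4 y 2.1 2.8 z 17.7
48 60 y -15.6 19.8 z 17.9
56 166 y -15.5 20.2 z 17.9
64 120 y -15.3 20.1 z 17.8
[[19.0, -15.5, 16.4], [68.2, 20.1, 19.3]] slope [-1.0000e-03  1.7876e+01]
t 5.9 case [75.99  1.13 52.03] F case [-0.2  0.1  0.5] w 0.5
turn [0.02 0.03 0.03] toolx·ex 0.9999996618147933
shift cm tool [-9.15  0.11  1.21] after turn [-9.15  0.11  1.2 ]
```

Emit:
play_rows(plan="0 -3 0.11 0 0 0 0; 0 -3 0 0 0 0 0; 0 -3.1 0 0.4 0 0 0; 0 0 0 0.8 0 0 0; 0 0 0 0.5 0 0 0; 0 0 0 0.3 0 0 0; 0 0 0 0 0 0 0")

```text
t: 6.78
ee_pos: [452.0, 323.0, 31.7]
orientation: [0.072, -3.14, 0.001]
ft_force: [-0.4, -1.2, 0.1]
width: 0.4
```

Emit:
play_rows(plan="0 0 0 0.2 0 0 0; 0 0 0 0.1 0 0 0; 0 0 0 0 0 0 0")

```text
t: 7.15
ee_pos: [452.9, 323.1, 29.1]
orientation: [-0.071, 3.141, 0.0]
ft_force: [0.5, -0.5, -0.0]
width: 0.6
```

Emit:
play_rows(plan="0 0 0 0.05 0 0 0; 0 0 0 0.05 0 0 0; 0 0 0 0 0 0 0")

```text
t: 7.52
ee_pos: [453.1, 323.1, 28.3]
orientation: [-0.071, 3.141, 0.0]
ft_force: [-1.0, -0.2, 4.6]
width: 0.2
```

Emit:
play_rows(plan="0 0 0 0.04 0 0 0; 0 0 0 0 0 0 0")

```text
t: 7.78
ee_pos: [453.1, 323.1, 28.2]
orientation: [-0.071, 3.141, 0.0]
ft_force: [-2.0, -0.3, 8.6]
width: 0.7
```

Emit:
play_rows(plan="0 0 0 0.04 0 0 0; 0 0 0 0 0 0 0")

```text
t: 8.02
ee_pos: [453.1, 323.2, 28.2]
orientation: [-0.071, 3.14, 0.0]
ft_force: [-2.1, -2.4, 12.0]
width: 0.1
```

Emit:
play_rows(plan="0 0.2 0 0 0 0 0; 0 0.3 0 0 0 0 0; 0 0.3 0 0 0 0 0; 0 0.3 0 0 0 0 0")

```text
t: 8.52
ee_pos: [443.8, 322.9, 28.3]
orientation: [-0.072, 3.137, 0.002]
ft_force: [3.8, -4.1, 8.7]
width: 0.6
```

```bash
python3 blk.py side; python3 - <<'E'
from h import *
plan()
im=get_image("side"); save("s3.png",cv2.resize(im["pixels"][150:290,130:330],None,fx=4,fy=4))
E
```

```text
side 45
8 7 y -17.7 -11.0 z 17.9
16 5 y -14.5 -11.7 z 18.1
24 5 y -14.8 -11.4 z 18.0
32 5 y -15.3 -9.3 z 18.4
40 10 y -19.8 -10.0 z 17.8
48 7 y -15.7 -10.5 z 17.8
56 4 y -14.4 -11.3 z 17.9
[[10.0, -18.9, 16.1], [64.9, -9.6, 19.1]] slope [-2.0000e-03  1.7943e+01]
t 8.575 case [-5.05  0.1  28.25] F case [-2.9  2.7  9.6] w 0.5
turn [0.06 0.18 0.02] toolx·ex 0.9999950082537857
```

View pics/s3.png

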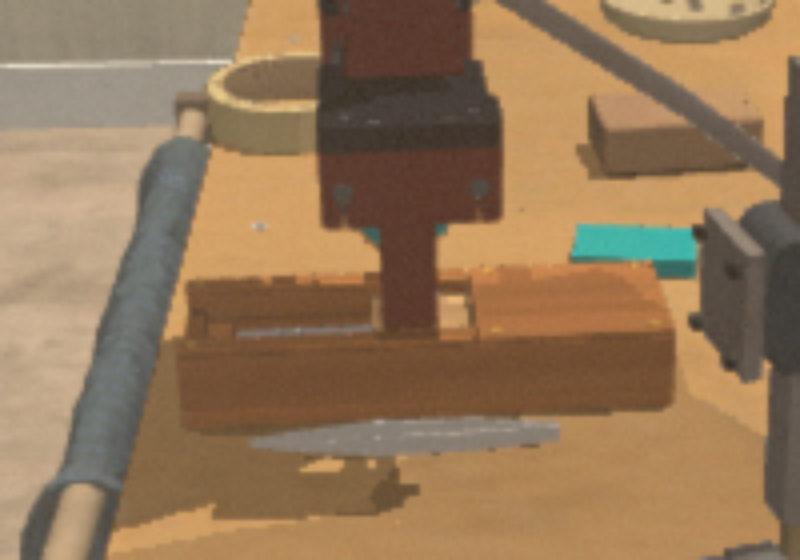

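Emit:
play_rows(plan="0 0.2 0 0.03 0 0 0; 0 0.3 0 0 0 0 0; 0 0.3 0 0 0 0 0; 0 0.3 0 0 0 0 0; 0 0.3 0 0 0 0 0")

```text
t: 9.25
ee_pos: [430.0, 322.3, 28.2]
orientation: [-0.072, 3.137, 0.002]
ft_force: [3.7, -5.3, 10.7]
width: 0.3
```

Emit:
play_rows(plan="0 0.3 0 0 0 0 0; 0 0.3 0 0 0 0 0; 0 0.3 0 0 0 0 0; 0 0.3 0 0 0 0 0; 0 0.3 0 0 0 0 0")

```text
t: 9.88
ee_pos: [414.9, 321.6, 28.2]
orientation: [-0.072, 3.137, 0.002]
ft_force: [3.6, -6.0, 10.8]
width: 0.4
```

Emit:
play_rows(plan="0 0.3 -0.03 0.01 0 0 0; 0 0.3 -0.01 0 0 0 0; 0 0.3 0 0 0 0 0; 0 0.3 0 0 0 0 0")

```text
t: 10.38
ee_pos: [403.1, 321.0, 28.2]
orientation: [-0.072, 3.137, 0.003]
ft_force: [3.4, -4.6, 12.9]
width: 0.7
```

```bash
cat > cov.py <<'E'
from h import *
import sys
plan()
for n in sys.argv[1:]:
    im=get_image(n); c=tocase(pts(im))
    for ylo in(-20,-16,12,16):
        m=(c[...,1]>ylo)&(c[...,1]<ylo+5)&(c[...,2]>26)&(c[...,2]<30.5)&(c[...,0]>-30)&(c[...,0]<90)
        if m.sum()>5: print(n,ylo,m.sum(),"cover x",np.percentile(c[m][:,0],[0,5,95,100]).round(1))
E
python3 cov.py side wrist
```

```text
t 10.375 case [35.29  0.05 28.19] F case [-3.1  4.7 12.9] w 0.7
turn [0.1  0.23 0.02] toolx·ex 0.9999916250344821
side -20 41 cover x [-29.3 -26.2  21.4  48.4]
side -16 46 cover x [-29.3 -27.5  40.3  48.3]
wrist -20 507 cover x [20.6 22.5 50.8 52. ]
wrist -16 444 cover x [21.4 24.8 50.7 51.7]
wrist 12 392 cover x [23.1 28.6 51.2 85.6]
wrist 16 495 cover x [20.6 23.2 51.  52. ]
```

Emit:
play_rows(plan="0 0.3 -0.02 0 0 0 0; 0 0.3 0 0 0 0 0; 0 0.3 0 0 0 0 0; 0 0.3 0 0 0 0 0; 0 0.3 0 0 0 0 0; 0 0.3 0 0 0 0 0")

```text
t: 11.22
ee_pos: [385.2, 320.2, 28.2]
orientation: [-0.072, 3.137, 0.003]
ft_force: [4.9, -3.7, 12.5]
width: 0.4
```

Emit:
play_rows(plan="0 0.2 0 0 0 0 0; 0 0.2 0 0 0 0 0; 0 0.2 0 0 0 0 0")

```text
t: 11.6
ee_pos: [379.2, 320.0, 28.2]
orientation: [-0.072, 3.137, 0.003]
ft_force: [3.8, -3.1, 12.5]
width: 0.3
```

Emit:
play_rows(plan="0 0.15 0 0 0 0 0; 0 0.15 0 0 0 0 0; 0 0.1 0 0 0 0 0")

```text
t: 11.98
ee_pos: [375.3, 319.8, 28.2]
orientation: [-0.072, 3.137, 0.004]
ft_force: [6.5, -4.3, 12.6]
width: 0.6
```

```bash
python3 cov.py side wrist
```

```text
t 11.975 case [63.16 -0.   28.2 ] F case [-6.3  4.6 12.6] w 0.6
turn [0.13 0.25 0.02] toolx·ex 0.9999906646992479
side -20 59 cover x [-26.2 -20.9  48.2  75. ]
side -16 73 cover x [-27.6 -24.8  60.   76.6]
wrist -20 500 cover x [48.  50.1 78.  79.3]
wrist -16 444 cover x [48.6 52.6 78.3 79.4]
wrist 12 383 cover x [51.2 55.6 78.4 79.3]
wrist 16 501 cover x [48.4 50.6 78.3 79.7]
```

Emit:
play_rows(plan="0 0.1 0 0.01 0 0 0; 0 0.1 0 0 0 0 0; 0 0.05 0 0 0 0 0")

```text
t: 12.45
ee_pos: [374.0, 320.4, 28.2]
orientation: [-0.072, 3.134, 0.006]
ft_force: [6.6, -1.5, 9.9]
width: 0.4
```

```bash
python3 cov.py wrist
```

```text
t 12.45 case [64.45 -0.67 28.24] F case [-6.5  1.8  9.9] w 0.4
turn [0.21 0.37 0.02] toolx·ex 0.9999790006085341
wrist -20 477 cover x [49.3 51.5 78.3 79.4]
wrist -16 386 cover x [51.1 55.4 78.4 79.4]
wrist 12 386 cover x [50.9 55.6 78.6 79.7]
wrist 16 478 cover x [49.3 51.3 78.4 79.5]
```

Emit:
play_rows(plan="0 0 0 -0.2 0 0 0; 0 0 0 -2 0 0 0; 0 0 0 -5 0 0 0; 0 0 5 -5 0 0 0; 0 0 5 -3 0 0 0; 0 0 5 0 0 0 0; 0 0 5 0 0 0 0; 0 0 5 0 0 0 0; 0 0 0 0 0 0 0; 0 0 0 0 0 0 0")

```text
t: 13.75
ee_pos: [358.8, 561.6, 172.0]
orientation: [0.072, -3.139, 0.003]
ft_force: [0.0, -0.9, 0.0]
width: 0.4
```

```bash
python3 cov.py top side; python3 - <<'E'
from h import *
im=get_image("top"); save("t9.png",cv2.resize(im["pixels"][150:260,220:330],None,fx=5,fy=5,interpolation=cv2.INTER_CUBIC))
E
```

```text
t 13.75 case [  68.63 -242.21  171.96] F case [-0.   0.9  0. ] w 0.4
turn [-0.12 -0.08  0.03] toolx·ex 0.9999989906925599
top -20 73 cover x [-26.5 -17.9  68.8  77. ]
top -16 81 cover x [-26.3 -21.4  72.8  82.2]
top 12 77 cover x [-27.4 -23.1  74.1  76.5]
top 16 81 cover x [-27.3 -22.5  71.9  76.5]
side -20 87 cover x [-27.7 -24.4  70.2  76.8]
side -16 87 cover x [-27.6 -23.2  71.1  76.8]
```

View pics/t9.png

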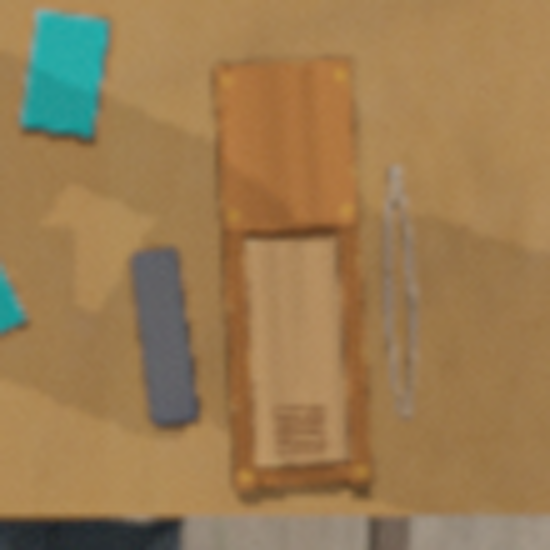

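```bash
python3 -c "
from workcell import *
print(close_job())"
```

```text
the job is handed in; nothing more can be done
None
```

The block is lying flat in its case, the cover is slid home over it, and the job was handed in at about 14 s of the 45 s allowed.

- **Block:** I pushed its raised end off the ledge with closed fingertips, then pressed it down (wrist reading about 18 N). Afterwards its top measured about 18 mm above the bench with no slope, which is what a flat block should read.
- **Cover:** I felt for its top at about 28 mm and dragged it home by the ribbed patch, with readings of 9 to 13 N. At the end the sideways force rose and the finger slipped about 1.3 mm while the cover stayed put, so it was against its stop.
- **Last checks:** The final top picture shows the cover meeting the end rail, with the tweezers and lead strip where they were. The robot was clear of everything.
- **Disagreement:** The cameras did not agree on the cover's front edge. The wrist camera put it at about 78 to 79 mm and the top and side cameras mostly at about 77 mm, against 78 mm expected. That is within the 2 mm calibration error.

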